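# Tuck the packing-slip board's flap under its lip

## Robot

A 6-joint arm with a two-finger parallel gripper is mounted at the origin on the work surface; the furniture and walls round the work are solid. World frame = base frame: x ahead of the robot, y to its left, z up, the work surface at z = 0. Lengths are in m, angles in rad, forces in N, time in s.
With the tool pointing down it reaches from about 0.325 to 0.75 m from the base axis. Payload 7.6 kg.
Tool frame: the origin (TCP) lies at the very end of the fingers, on their centre line; the grasp point (between the pads) lies 19 mm behind it (arm.hold_point_z is the distance from the TCP to the grasp point, in m); z points along the fingers, y is the direction in which the jaws open and shut (so a half turn about z gives the same grasp; the last joint's range is limited). The gripper opens to 85 mm and grips with 20 to 120 N. Pads are 22 mm wide; open, the fingers measure 114 mm over their backs; the gripper's body (76 mm by 85 mm) begins 54 mm behind the grasp point. The pads swing forward as they close: fully open they stand 13 mm farther back than shut.
Start: joints at [1.275, 0.052, 1.401, -0, 1.689, -0.07], TCP at [0.118, 0.512, 0.231] pointing down, gripper open.
Joint ranges: [-2.9, 2.9], [-0.91, 2.17], [0.12, 2.37], [-1.06, 4.2], [0.26, 2.73], [-2.93, 2.93]. Speed limits (rad/s): [2.57, 2.57, 3.01, 3.14, 3.14, 3.14].

## Interface

Orientations are given as a unit quaternion [x, y, z, w].
In Python, from plant import arm gives the robot as it stands. The module is installed in compiled form; this text tells all that it offers.
- The arm moves only by the shell command python3 -m creep 'ROWS'. ROWS is JSON, a list of rows, each an object with "delta_pos": the shift along the tool's x, y, z each as a share of 100 mm, from -1 to 1, a list of three; "twist": the turn, a rotation vector about the tool's x, y, z each as a share of 120 degrees, from -1 to 1, a list of three; "fingers": the opening, from 0 (shut) to 1 (fully open). In form: [{"delta_pos": [dx, dy, dz], "twist": [wx, wy, wz], "fingers": fingers}, ...]. A call has 1 to 10 rows; each row is the pose to reach, as a shift and turn from the pose commanded when the call began, along the tool's axes at that moment; what a row does not reach only later rows make up. A row lasts 1/12 s, in which the tool goes at most 41.7 mm and 7.16 degrees, less where a joint would pass 70% of its speed; a pose out of reach is approached as far as the arm can. A call with a number of a shift or a turn outside -1 to 1 is refused whole. A call with a gripper value outside its range is refused whole. The fingers move at their own pace and stop on an object; the grip force is fixed at half the most. Time passes only in rows, so rows that repeat a pose let the fingers close. It gives the time, the measured TCP pose, the force and the opening at its end, in the units of the state.
- arm.read_state(): the state, without advancing time (a new reading comes with each control period).
- arm.get_image(name): name is "side" or "top" or "wrist"; returns a dict with "color" (420x560x3 uint8, red, green, blue), "range_z" (420x560 float32, m along the optical axis (not along the pixel's ray), 0 where there is no reading), "intrinsics" (3x3 intrinsics, pixels), "k1" (the pictures are not rectified: a ray, as slopes to the right and down, at radius r is drawn at 1 + k1 r^2 times it, then the intrinsics apply), "world_from_camera" (4x4, takes a point from camera to world coordinates). Camera axes: x right, y down, z forward; pixel columns grow to the right and rows downward; lengths in m; the calibration is good to about 2 mm. A picture is of the moment at which its call begins.
- arm.finish_job(): hands the job in, once; it reports no verdict.
Trained networks look in a picture, given as the dict that the camera call returned (one of the last four; its "shot" number tells which), for a name from the list of things; names that differ only in an ending like _2 or _b are one class to them, and where a whole thing is asked for, a point or a joint stands for the part that bears it (a point fixed in the world has none). Each returns a list of dicts, best first, with "confidence" (0 to 1); they miss things now and then, are a little off and sometimes report something else, mostly with a low value. They report only what shows in the picture. A call takes as long as a camera call.
- arm.look_for(label, picture): "uv" ([column, row] in pixels, amid what is visible of it).
- arm.pinpoint(label, picture): "uv" ([column, row] in pixels: a listed point, or the origin of a listed thing).
The state is a dict: "time": time; "joints": joint angles; "dq": joint speeds; "joint_efforts": joint torques, N m; "ee_pos": TCP position; "tcp_rot": TCP orientation; "wrist_force": force on the tool from outside, world axes, zero at the start; "ft_torque": the same for the moment, N m; "opening": finger opening in m.
Only numpy, scipy, OpenCV 4.12 (cv2) and the standard library are available. Lean on these libraries where they do the work, as an engineer would, in place of code of your own. Each camera call takes 0.05 s, during which the arm holds its last target.

## Task

Close the packing-slip board: with the fingertips, fold its hinged cover flap over the slip, press it down flat, and push the rib on the flap toward the steel lip until the flap's free edge is tucked fully home beneath the lip and stays shut by itself when you let go. This is only touching and pushing: do not lift anything, do not force the flap, let the board stay about where it lies (a few centimetres of sliding is fine), and leave the other things on the bench alone.

Things in the scene. Friction and masses are not known exactly. Their poses are not given: they have to be found in the camera images.
- slip_board: packing-slip board, a loose wooden plate 190 x 150 x 10 mm, about 0.9 kg with its fittings, lying on the bench, a ruled paper sheet on it. Origin: centre of its underside. Its +x points from the hinge side to the steel lip, +y along the hinge, +z up. Beside the two ends of the hinge stand dark cheeks, 50 mm long (x -92 to -42 mm), at y = +-59.5 to +-69.5 mm, 25 mm above the bench.
- flap_hinge (a point): middle of the flap's hinge line, 16 mm above the bench, at x = -78 mm of the board at first. The line is parallel to the board's y and moves with the flap when this is pushed toward the lip
- flap (a joint): angle of the cover flap, a stiff cardboard panel 4 mm thick, 110 mm wide along the hinge, its free edge 112 mm from the hinge line: 0 = lying flat over the sheet (a hard stop; its upper face then level with the hinge line), 1.57 = upright, more = leaning back from the lip. A spring with its rest near 1.85 opens it again when it is let go (about 1 N at the rib holds it flat).
- rib_top (a point): centre of the top of the straight wooden rib on the flap's outer face (the face that is on top when it lies flat): rib 8 mm across, 70 mm long parallel to the hinge, 9 mm proud; its middle is 82 mm from the hinge line (faces at 78 and 86 mm), 30 mm from the flap's free edge
- flap_edge (a point): middle of the flap's free edge, half-way through its thickness
- lip_edge (a point): underside of the steel lip near its front edge, mid-width: 46 mm along the board's x from its origin, 19.5 mm above the bench. Lip 90 mm wide along y, overhanging from a riser (face at x = 61.5 mm), 3 mm thick, front edge flared up to x = 39 mm. With the flap flat and not yet pushed its free edge is at x = 34 mm, short of the lip; the slot under the lip is 9.5 mm high above the plate
- hinge_bar (a joint): how far the flap with its hinge has been pushed toward the lip along the board's x, m: 0 = as found, edge clear of the lip; 0.022 = fully home (stop), edge about 10 mm beneath the lip. It slides with some 3 N of friction and stays where it is left. If pushed before the flap is flat, the edge lands on top of the lip
- eraser: bystander: block eraser 20 x 42 x 13 mm, lying near the board; origin at the centre of its underside
- rubber_stamp: bystander: wooden-handled stamp 27 x 52 x 77 mm standing near the board; origin at the centre of its underside
- tape_measure: bystander: pocket tape measure 68 x 71 x 35 mm; origin at the centre of its underside
- kraft_box_2: bystander: small kraft gift box 50 x 66 x 46 mm; origin at the centre of its underside
- glue_stick: bystander: glue stick standing on end, 27 mm across, 92 mm high; origin at the centre of its underside

How it is judged:
At the end, for the whole second after the job is handed in: Flap within 0.06 rad of flat, hinge pushed at least 17 of 22 mm, free edge at least 4 mm past lip_edge and below the lip's underside, held by the lip alone; board at rest flat on the bench, moved under 50 mm; every bystander moved under 30 mm (value of joint flap below 0.06 rad and value of joint hinge_bar above 0.017 m and x of flap_edge in the frame of lip_edge above 0.004 m and z of flap_edge in the frame of lip_edge below 0 m and velocity of joint flap below 0.05 rad/s and linear speed of slip_board below 0.01 m/s and distance of slip_board from where it was at the start of the episode below 0.05 m and height (world z) of slip_board below 0.003 m and angle between slip_board's own z axis and vertical below 0.02 rad and distance of each of eraser, rubber_stamp, tape_measure, kraft_box_2, glue_stick from where it was at the start of the episode below 0.03 m); the robot touches nothing.
It fails at once if the board is lifted or tipped: more than 10 mm off the bench or more than 0.1 rad (height (world z) of slip_board above 0.01 m or angle between slip_board's own z axis and vertical above 0.1 rad).
It fails at once if the board is pushed more than 50 mm from where it lay (distance of slip_board from where it was at the start of the episode above 0.05 m).
It fails at once if the flap is forced: more than 40 N between the fingers and the flap (contact force between the fingers and flap above 40 N).
It fails at once if a bystander is moved more than 30 mm, lifted or carried (distance of any of eraser, rubber_stamp, tape_measure, kraft_box_2, glue_stick from where it was at the start of the episode above 0.03 m).
It also fails if it takes over 38 s, if anything falls off the work surface, if the arm or the gripper's body presses on something with over 40 N, if the wrist force passes 120 N, or if a joint passes its speed limit or range.

## Working session

There is one attempt and no reset: what is moved stays moved. The work goes in short steps, Python scripts to look and compute and a shell command to move; the robot and the scene stay as the last step left them, time stands still between calls to the robot, and variables do not carry over. Pictures are saved under pics/ and viewed, and the job is handed in when it is done.

```bash
mkdir -p pics; cat > h.py <<'E'
import numpy as np, cv2, pickle
from plant import arm
def save(p,n): cv2.imwrite(f'pics/{n}.png',cv2.cvtColor(p['color'],cv2.COLOR_RGB2BGR))
def ray(p,uv):
    K=np.array(p['intrinsics']);k=p['k1']
    d=np.array([(uv[0]-K[0,2])/K[0,0],(uv[1]-K[1,2])/K[1,1]]);s=d.copy()
    for _ in range(20): s=d/(1+k*(s@s))
    T=np.array(p['world_from_camera']);return T[:3,3],T[:3,:3]@np.array([s[0],s[1],1])
def atz(p,uv,z):
    o,d=ray(p,uv);return o+d*(z-o[2])/d[2]
def dep(p,uv):
    o,d=ray(p,uv);u,v=int(round(uv[0])),int(round(uv[1]))
    w=p['range_z'][max(v-1,0):v+2,max(u-1,0):u+2];w=w[w>0]
    return o+d*np.median(w) if len(w) else None
def proj(p,X):
    T=np.linalg.inv(np.array(p['world_from_camera']));c=T[:3,:3]@np.array(X)+T[:3,3]
    s=c[:2]/c[2];s=s*(1+p['k1']*(s@s));K=np.array(p['intrinsics']);return K[0,0]*s[0]+K[0,2],K[1,1]*s[1]+K[1,2]
E
python3 - <<'E'
from h import *
np.set_printoptions(precision=4,suppress=True)
s=arm.read_state();print(s['time'],s['ee_pos'],s['tcp_rot'],s['opening'])
for n in ['top','side']:
    p=arm.get_image(n);save(p,n+'0')
    print(n,np.array(p['world_from_camera'])[:3,3])
    for l in ['slip_board','flap_hinge','rib_top','flap_edge','lip_edge','eraser','rubber_stamp','tape_measure','kraft_box_2','glue_stick']:
        r=arm.pinpoint(l,p)
        for q in r[:2]: print(l,np.array(q['uv']),round(q['confidence'],2),dep(p,q['uv']))
print(arm.read_state()['time'])
E
```

```text
0.0 [0.1174 0.5114 0.2305] [ 0.1127  0.9936 -0.0008 -0.0001] 0.0853860490657185
top [0.2916 0.0841 1.2014]
slip_board [292.4 238. ] 0.79 [0.4524 0.0634 0.0103]
flap_hinge [308. 208.] 0.89 [0.5322 0.0218 0.0346]
flap_hinge [259.  216.2] 0.36 [0.5119 0.1565 0.0134]
rib_top [311.1 191.7] 0.91 [0.5594 0.0179 0.1106]
flap_edge [316.7 189.3] 0.83 [ 0.5941 -0.0049 -0.0014]
lip_edge [288.4 248. ] 0.88 [0.4232 0.0743 0.0233]
eraser [257.5 217. ] 0.44 [0.5097 0.1606 0.0127]
rubber_stamp [331.4 255.3] 0.53 [ 0.4003 -0.0376  0.0669]
tape_measure [176.3 210.2] 0.7 [0.5223 0.3834 0.035 ]
kraft_box_2 [387.3 242.9] 0.64 [ 0.4366 -0.1907  0.0461]
glue_stick [350.7 173.1] 0.48 [ 0.6294 -0.0956  0.0455]
side [0.5626 0.8849 0.5031]
slip_board [314.7 222.7] 0.57 [0.4629 0.0731 0.0114]
flap_hinge [282.6 207.5] 0.96 [0.531  0.0273 0.0223]
rib_top [267.5 175.1] 0.73 [0.565  0.0329 0.1036]
lip_edge [336.7 219.6] 0.88 [0.4176 0.0808 0.0242]
eraser [290.3 247.7] 0.79 [0.5189 0.1677 0.0111]
eraser [335.6 218.3] 0.73 [0.4192 0.0747 0.0238]
rubber_stamp [338.6 202.8] 0.74 [ 0.3981 -0.0244  0.0074]
tape_measure [287.5 332.6] 0.61 [0.5331 0.4143 0.0325]
tape_measure [337.4 217.4] 0.55 [0.4146 0.0694 0.0229]
kraft_box_2 [314.1 177.1] 0.87 [ 0.4437 -0.1637  0.0072]
glue_stick [237.9 188.5] 0.94 [ 0.6379 -0.0926  0.0074]
1.1
```

```bash
python3 - <<'E'
import cv2
a=cv2.imread('pics/top0.png')[140:300,150:420];cv2.imwrite('pics/top0c.png',cv2.resize(a,(800,474),interpolation=cv2.INTER_CUBIC))
a=cv2.imread('pics/side0.png')[120:280,200:400];cv2.imwrite('pics/side0c.png',cv2.resize(a,(750,600),interpolation=cv2.INTER_CUBIC))
E
```

```text
(no output)
```

View pics/top0c.png

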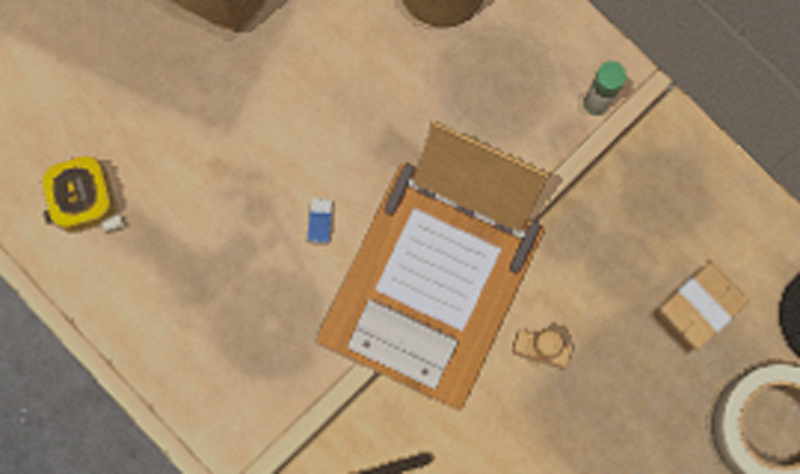

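View pics/side0c.png

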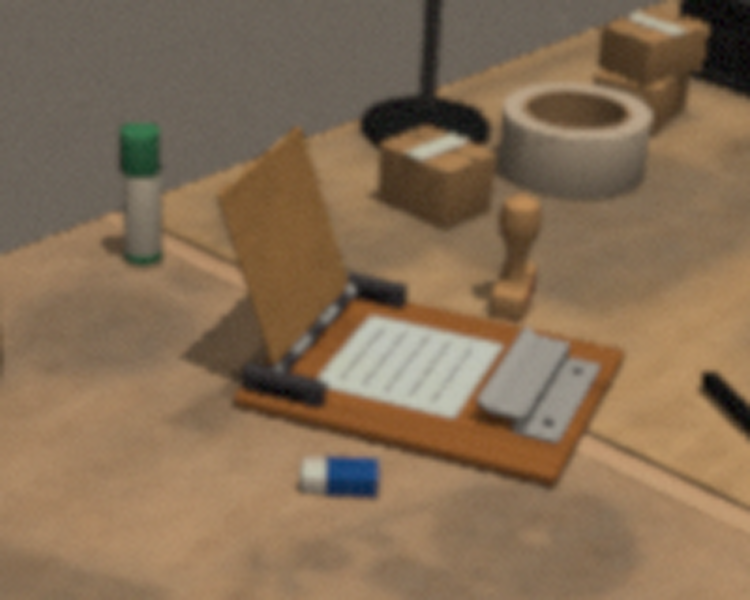

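The top view shows the board with its hinge away from the robot, the flap leaning back and the lip toward the robot. Crop corners are about (405,163), (318,342), (463,408) and (543,228). The eraser is left of the board, the stamp right, and the glue stick is behind and to the right. Next I fit the board pose.

```bash
python3 - <<'E'
from h import *
from scipy.optimize import least_squares
np.set_printoptions(precision=4,suppress=True)
t=arm.get_image('top');s=arm.get_image('side')
T=lambda u,v:(150+u/2.963,140+v/2.963)
S=lambda u,v:(200+u/3.75,120+v/3.75)
obs=[(t,T(405,163),(-95,-75,10)),(t,T(318,342),(95,-75,10)),(t,T(463,408),(95,75,10)),(t,T(543,228),(-95,75,10)),
(s,S(235,400),(-95,-75,10)),(s,S(552,480),(95,-75,10)),(s,S(625,352),(95,75,10))]
for sg in (1,-1):
  def f(q):
    c,n=np.cos(q[2]),np.sin(q[2]);r=[]
    for p,uv,b in obs:
        b=np.array(b)/1000*[1,sg,1];X=[q[0]+c*b[0]-n*b[1],q[1]+n*b[0]+c*b[1],b[2]]
        r+=list(np.array(proj(p,X))-uv)
    return r
  o=least_squares(f,[.46,.07,2.7]);print(sg,o.x,np.degrees(o.x[2]),np.abs(o.fun).max());print(o.fun.reshape(-1,2).round(1))
  if o.cost<100 : q=o.x
c,n=np.cos(q[2]),np.sin(q[2])
B=lambda x,y:(q[0]+c*x-n*y,q[1]+n*x+c*y)
print('hinge',B(-.078,0),'lip',B(.046,0))
# other estimates
for l,xb,z in [('lip_edge',.046,.0195),('flap_hinge',-.078,.016),('slip_board',0,0)]:
  for p in (t,s):
    r=arm.pinpoint(l,p)
    if r:
        X=atz(p,r[0]['uv'],z);d=X[:2]-q[:2];print(l,X,'board frame',[c*d[0]+n*d[1],-n*d[0]+c*d[1]])
# flap: depth points in board frame above 30mm
for nm,p in (('t',t),('s',s)):
  P=[]
  for v in range(130,260,1):
    for u in range(150,420,1):
      if p['range_z'][v,u]<=0: continue
      o_,d=ray(p,(u,v));X=o_+d*p['range_z'][v,u];e=X[:2]-q[:2]
      x,y=c*e[0]+n*e[1],-n*e[0]+c*e[1]
      if X[2]>.03 and -.17<x<.0 and abs(y)<.06:P.append((x,y,X[2]))
  P=np.array(P);print(nm,len(P),P.min(0),P.max(0));k=np.polyfit(P[:,2],P[:,0],1);print('x vs z',k,'theta',np.pi/2-np.arctan(k[0]))
pickle.dump(q,open('q.pkl','wb'))
print(arm.read_state()['time'])
E
```

```text
1 [0.4589 0.0549 2.7105] 155.30259835364654 1.3770810388726318
[[-1.1 -1. ]
 [-1.3 -0.2]
 [-0.5  1.1]
 [ 1.1 -0.5]
 [-1.1 -1.4]
 [ 1.2 -0.8]
 [ 0.3 -1. ]]
-1 [0.4657 0.0661 3.1468] 180.29908230502278 68.52405824049072
[[ 31.6   4.8]
 [ 61.6  12.5]
 [-42.4 -10.1]
 [-68.5 -17.4]
 [  6.4 -22.2]
 [  4.  -43. ]
 [ -3.3  27.2]]
hinge (np.float64(0.5298087531293145), np.float64(0.022276375884781145)) lip (np.float64(0.41715138940714475), np.float64(0.07408678409752116))
lip_edge [0.4187 0.0742 0.0195] board frame [np.float64(0.04461871745283923), np.float64(-0.000766385111613855)]
flap_hinge [0.5425 0.0236 0.016 ] board frame [np.float64(-0.08896212555181315), np.float64(-0.006479521448517527)]
flap_hinge [0.5273 0.0211 0.016 ] board frame [np.float64(-0.07622729031282544), np.float64(0.002143999702228231)]
slip_board [0.4583 0.0608 0.    ] board frame [np.float64(0.0030248113398042083), np.float64(-0.005096879392212587)]
slip_board [0.4605 0.0552 0.    ] board frame [np.float64(-0.0012516305147066546), np.float64(-0.0008994358410338013)]
t 878 [-0.1147 -0.0564  0.03  ] [-0.0759  0.0539  0.127 ]
x vs z [-0.3579 -0.0675] theta 1.914490849788472
s 1191 [-0.115  -0.0571  0.03  ] [-0.0761  0.057   0.1245]
x vs z [-0.3546 -0.068 ] theta 1.9115192473121572
1.5
```

View pics/top0.png

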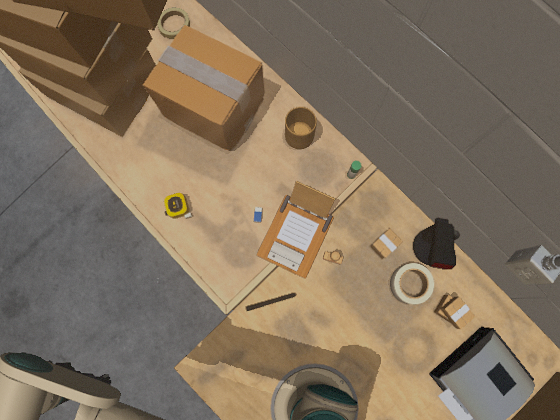

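```bash
python3 - <<'E'
from h import *
from scipy.spatial.transform import Rotation as R
q=pickle.load(open('q.pkl','rb'));s=arm.read_state();M=R.from_quat(s['tcp_rot']).as_matrix()
c,n=np.cos(q[2]),np.sin(q[2])
X=np.array([q[0]+c*-.155,q[1]+n*-.155,.19]);d=M.T@(X-s['ee_pos']);print(X,d*10,'m share')
Z=np.array([0,0,-1.]);x=np.array([c,n,0]);G=np.c_[x,np.cross(Z,x),Z]
print(np.degrees(R.from_matrix(M.T@G).as_rotvec())/120)
E
```

```text
[ 0.59976534 -0.00989622  0.19      ] [-5.86779611 -4.0036544   0.41308588] m share
[3.72052277e-05 9.80093466e-06 9.79880087e-02]
```

The full view shows a clear path at z of about 0.2 m. The big box and the pot lie farther out. I move in steps with the fingers shut.

```bash

python3 -m creep '[{"delta_pos":[-0.3,-0.2,0],"twist":[0,0,0],"fingers":0},{"delta_pos":[-0.6,-0.4,0],"twist":[0,0,0],"fingers":0},{"delta_pos":[-0.98,-0.67,0],"twist":[0,0,0],"fingers":0},{"delta_pos":[-0.98,-0.67,0],"twist":[0,0,0],"fingers":0}]'
python3 -m creep '[{"delta_pos":[-0.3,-0.2,0],"twist":[0,0,0],"fingers":0},{"delta_pos":[-0.6,-0.4,0],"twist":[0,0,0],"fingers":0},{"delta_pos":[-0.98,-0.67,0],"twist":[0,0,0],"fingers":0},{"delta_pos":[-0.98,-0.67,0],"twist":[0,0,0],"fingers":0}]'
```

```text
time: 1.83
ee_pos: [0.201, 0.4213, 0.2315]
tcp_rot: [0.115, 0.993, -0.0, 0.001]
wrist_force: [-0.1, 0.2, -0.2]
opening: 0.0387
time: 2.17
ee_pos: [0.2815, 0.3339, 0.2315]
tcp_rot: [0.115, 0.993, -0.0, 0.001]
wrist_force: [-0.4, -0.3, 1.0]
opening: -0.0005
```

```bash

python3 -m creep '[{"delta_pos":[-0.3,-0.2,0],"twist":[0,0,0],"fingers":0},{"delta_pos":[-0.6,-0.4,0],"twist":[0,0,0],"fingers":0},{"delta_pos":[-0.98,-0.67,0],"twist":[0,0,0],"fingers":0},{"delta_pos":[-0.98,-0.67,0],"twist":[0,0,0],"fingers":0}]'
python3 -m creep '[{"delta_pos":[-0.3,-0.2,0],"twist":[0,0,0],"fingers":0},{"delta_pos":[-0.6,-0.4,0],"twist":[0,0,0],"fingers":0},{"delta_pos":[-0.98,-0.67,0],"twist":[0,0,0],"fingers":0},{"delta_pos":[-0.98,-0.67,0],"twist":[0,0,0],"fingers":0}]'
python3 -m creep '[{"delta_pos":[-0.3,-0.2,0],"twist":[0,0,0],"fingers":0},{"delta_pos":[-0.6,-0.4,0],"twist":[0,0,0],"fingers":0},{"delta_pos":[-0.98,-0.67,0],"twist":[0,0,0],"fingers":0},{"delta_pos":[-0.98,-0.67,0],"twist":[0,0,0],"fingers":0}]'
python3 -m creep '[{"delta_pos":[-0.3,-0.2,0],"twist":[0,0,0.05],"fingers":0},{"delta_pos":[-0.6,-0.4,0],"twist":[0,0,0.098],"fingers":0},{"delta_pos":[-0.98,-0.65,0],"twist":[0,0,0.098],"fingers":0},{"delta_pos":[-0.98,-0.65,0],"twist":[0,0,0.098],"fingers":0},{"delta_pos":[-0.98,-0.65,0],"twist":[0,0,0.098],"fingers":0}]'
cat > st.py <<'E'
from h import *
from scipy.spatial.transform import Rotation as R
q=pickle.load(open('q.pkl','rb'));s=arm.read_state();M=R.from_quat(s['tcp_rot']).as_matrix()
c,n=np.cos(q[2]),np.sin(q[2]);d=np.array(s['ee_pos'][:2])-q[:2]
f=s['wrist_force']
print('t',round(s['time'],2),'board-frame TCP mm',np.round([1000*(c*d[0]+n*d[1]),1000*(-n*d[0]+c*d[1]),1000*s['ee_pos'][2]],1),'F board',np.round([c*f[0]+n*f[1],-n*f[0]+c*f[1],f[2]],1),'toolx deg',np.degrees(np.arctan2(M[1,0],M[0,0])).round(2),'toolz',M[:,2].round(3))
E
python3 st.py
```

```text
time: 2.5
ee_pos: [0.3619, 0.2464, 0.2313]
tcp_rot: [0.115, 0.993, -0.001, 0.001]
wrist_force: [0.0, 0.6, -0.5]
opening: -0.0001
time: 2.83
ee_pos: [0.4422, 0.1592, 0.231]
tcp_rot: [0.115, 0.993, -0.001, 0.0]
wrist_force: [-0.6, 0.9, 0.5]
opening: -0.0003
time: 3.17
ee_pos: [0.5225, 0.0719, 0.2304]
tcp_rot: [0.115, 0.993, -0.001, -0.0]
wrist_force: [-0.0, -0.4, -0.2]
opening: -0.0001
time: 3.58
ee_pos: [0.6017, -0.0107, 0.2297]
tcp_rot: [0.215, 0.977, -0.0, -0.001]
wrist_force: [-0.1, 0.4, -0.2]
opening: -0.0001
t 3.58 board-frame TCP mm [-1.571e+02 -1.000e-01  2.297e+02] F board [ 0.2 -0.3 -0.2] toolx deg 155.18 toolz [-0.002  0.    -1.   ]
```

```bash

python3 -m creep '[{"delta_pos":[0,0,0.3],"twist":[0,0,0],"fingers":0},{"delta_pos":[0,0,0.6],"twist":[0,0,0],"fingers":0},{"delta_pos":[0,0,0.75],"twist":[0,0,0],"fingers":0}]'
python3 -m creep '[{"delta_pos":[0,0,0.25],"twist":[0,0,0],"fingers":0},{"delta_pos":[0,0,0.5],"twist":[0,0,0],"fingers":0},{"delta_pos":[0,0,0.75],"twist":[0,0,0],"fingers":0},{"delta_pos":[0,0,0.75],"twist":[0,0,0],"fingers":0}]'
python3 st.py
python3 -m creep '[{"delta_pos":[0.08,0,0],"twist":[0,0,0],"fingers":0},{"delta_pos":[0.16,0,0],"twist":[0,0,0],"fingers":0},{"delta_pos":[0.24,0,0],"twist":[0,0,0],"fingers":0},{"delta_pos":[0.32,0,0],"twist":[0,0,0],"fingers":0},{"delta_pos":[0.4,0,0],"twist":[0,0,0],"fingers":0},{"delta_pos":[0.48,0,0],"twist":[0,0,0],"fingers":0},{"delta_pos":[0.54,0,0],"twist":[0,0,0],"fingers":0},{"delta_pos":[0.6,0,0],"twist":[0,0,0],"fingers":0},{"delta_pos":[0.6,0,0],"twist":[0,0,0],"fingers":0}]'
python3 st.py
python3 - <<'E'
from h import *
p=arm.get_image('side');save(p,'side1');a=cv2.imread('pics/side1.png')[120:280,200:400];cv2.imwrite('pics/side1c.png',cv2.resize(a,(750,600),interpolation=cv2.INTER_CUBIC))
E
```

```text
time: 3.83
ee_pos: [0.5993, -0.0079, 0.153]
tcp_rot: [0.213, 0.977, 0.0, -0.002]
wrist_force: [0.4, 0.2, -1.3]
opening: 0.0002
time: 4.17
ee_pos: [0.5975, -0.0078, 0.076]
tcp_rot: [0.213, 0.977, -0.0, -0.005]
wrist_force: [-0.4, -0.4, -1.3]
opening: -0.0005
t 4.17 board-frame TCP mm [-152.1   -1.    76. ] F board [ 0.2  0.5 -1.3] toolx deg 155.4 toolz [-0.009  0.001 -1.   ]
time: 4.92
ee_pos: [0.5454, 0.0158, 0.0812]
tcp_rot: [0.214, 0.977, 0.0, -0.0]
wrist_force: [0.5, -0.6, -1.5]
opening: -0.0001
t 4.92 board-frame TCP mm [-94.9  -0.7  81.2] F board [-0.7  0.3 -1.5] toolx deg 155.33 toolz [-0.001  0.    -1.   ]
```

View pics/side1c.png

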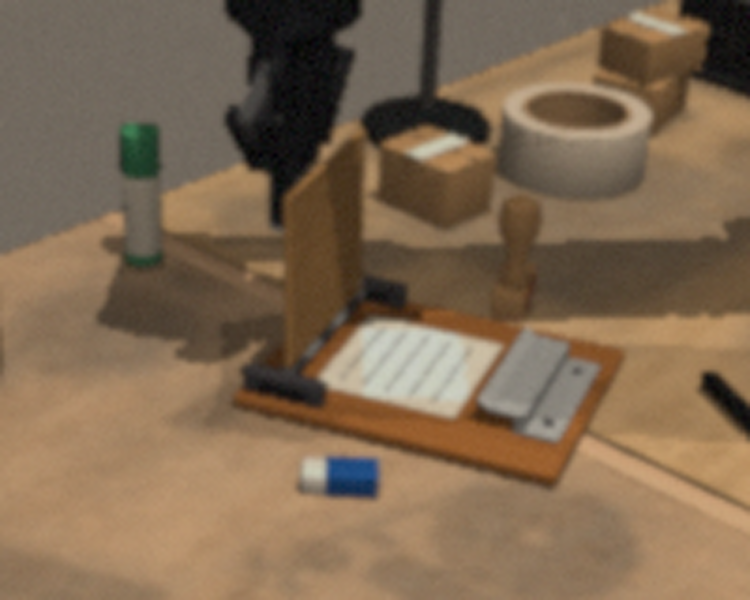

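The side view shows the flap upright at crop (325,240), with the finger behind it. I follow the arc down next.

```bash

python3 -m creep '[{"delta_pos":[0.1,0,0.02],"twist":[0,0,0],"fingers":0},{"delta_pos":[0.2,0,0.04],"twist":[0,0,0],"fingers":0},{"delta_pos":[0.28,0,0.07],"twist":[0,0,0],"fingers":0},{"delta_pos":[0.36,0,0.12],"twist":[0,0,0],"fingers":0},{"delta_pos":[0.44,0,0.17],"twist":[0,0,0],"fingers":0},{"delta_pos":[0.51,0,0.23],"twist":[0,0,0],"fingers":0},{"delta_pos":[0.57,0,0.3],"twist":[0,0,0],"fingers":0},{"delta_pos":[0.57,0,0.3],"twist":[0,0,0],"fingers":0}]'
python3 st.py
python3 - <<'E'
from h import *
p=arm.get_image('side');save(p,'side2');a=cv2.imread('pics/side2.png')[120:280,200:400];cv2.imwrite('pics/side2c.png',cv2.resize(a,(750,600),interpolation=cv2.INTER_CUBIC))
E
```

```text
time: 5.63
ee_pos: [0.4932, 0.0395, 0.0495]
tcp_rot: [0.214, 0.977, -0.0, -0.001]
wrist_force: [0.3, -0.0, 0.5]
opening: -0.0003
t 5.63 board-frame TCP mm [-37.5  -0.4  49.5] F board [-0.3 -0.1  0.5] toolx deg 155.32 toolz [-0.003  0.    -1.   ]
```

View pics/side2c.png

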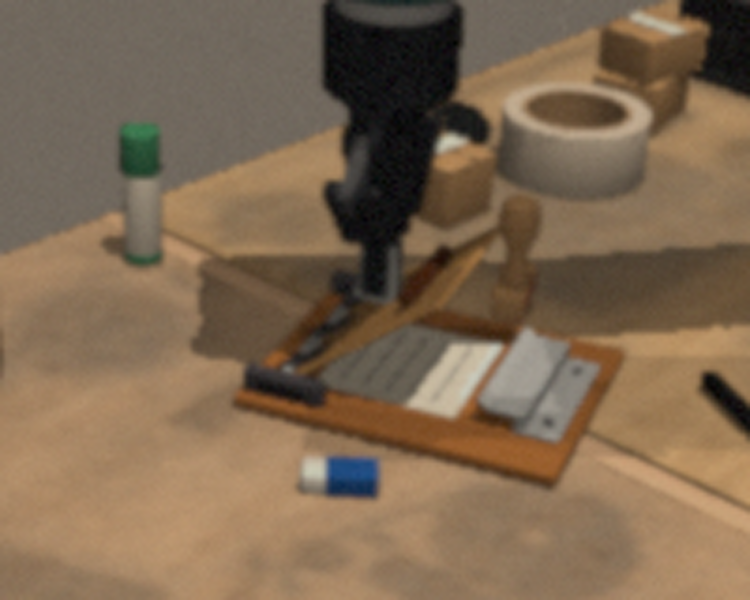

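The flap is at about 0.6 rad, with the fingertip on the hinge side of the rib at crop (380,290), as planned. I continue down.

```bash

python3 -m creep '[{"delta_pos":[0.03,0,0.05],"twist":[0,0,0],"fingers":0},{"delta_pos":[0.06,0,0.1],"twist":[0,0,0],"fingers":0},{"delta_pos":[0.08,0,0.15],"twist":[0,0,0],"fingers":0},{"delta_pos":[0.09,0,0.2],"twist":[0,0,0],"fingers":0},{"delta_pos":[0.1,0,0.24],"twist":[0,0,0],"fingers":0},{"delta_pos":[0.1,0,0.28],"twist":[0,0,0],"fingers":0},{"delta_pos":[0.1,0,0.31],"twist":[0,0,0],"fingers":0},{"delta_pos":[0.1,0,0.31],"twist":[0,0,0],"fingers":0}]'
python3 st.py
python3 -m creep '[{"delta_pos":[0,0,0.005],"twist":[0,0,0],"fingers":0},{"delta_pos":[0,0,0.01],"twist":[0,0,0],"fingers":0},{"delta_pos":[0,0,0.015],"twist":[0,0,0],"fingers":0},{"delta_pos":[0,0,0.015],"twist":[0,0,0],"fingers":0}]'
python3 st.py
```

```text
time: 6.35
ee_pos: [0.4863, 0.0431, 0.0204]
tcp_rot: [0.214, 0.977, -0.0, 0.001]
wrist_force: [1.8, -0.7, 1.4]
opening: -0.0002
t 6.35 board-frame TCP mm [-29.8  -0.7  20.4] F board [-1.9 -0.1  1.4] toolx deg 155.3 toolz [ 0.002 -0.    -1.   ]
time: 6.68
ee_pos: [0.4857, 0.0433, 0.0186]
tcp_rot: [0.214, 0.977, 0.0, -0.0]
wrist_force: [1.6, 0.2, 2.5]
opening: 0.0002
t 6.68 board-frame TCP mm [-29.1  -0.6  18.6] F board [-1.4 -0.9  2.5] toolx deg 155.3 toolz [-0.  0. -1.]
```

```bash

python3 -m creep '[{"delta_pos":[0,0,0.005],"twist":[0,0,0],"fingers":0},{"delta_pos":[0,0,0.01],"twist":[0,0,0],"fingers":0},{"delta_pos":[0,0,0.01],"twist":[0,0,0],"fingers":0}]'
python3 st.py
python3 -m creep '[{"delta_pos":[0,0,0.005],"twist":[0,0,0],"fingers":0},{"delta_pos":[0,0,0.01],"twist":[0,0,0],"fingers":0},{"delta_pos":[0,0,0.01],"twist":[0,0,0],"fingers":0}]'
python3 st.py
python3 - <<'E'
from h import *
for n in('side','top'):
    p=arm.get_image(n);save(p,n+'3')
a=cv2.imread('pics/side3.png')[120:280,200:400];cv2.imwrite('pics/side3c.png',cv2.resize(a,(750,600),interpolation=cv2.INTER_CUBIC))
E
```

```text
time: 6.93
ee_pos: [0.4856, 0.0433, 0.0176]
tcp_rot: [0.214, 0.977, 0.0, -0.0]
wrist_force: [1.2, -1.0, 1.5]
opening: -0.0
t 6.93 board-frame TCP mm [-29.   -0.6  17.6] F board [-1.5  0.5  1.5] toolx deg 155.3 toolz [-0.  0. -1.]
time: 7.18
ee_pos: [0.4856, 0.0433, 0.0167]
tcp_rot: [0.214, 0.977, 0.0, -0.0]
wrist_force: [0.7, 0.5, 1.4]
opening: 0.0001
t 7.18 board-frame TCP mm [-29.   -0.6  16.7] F board [-0.4 -0.8  1.4] toolx deg 155.31 toolz [-0.  0. -1.]
```

View pics/side3c.png

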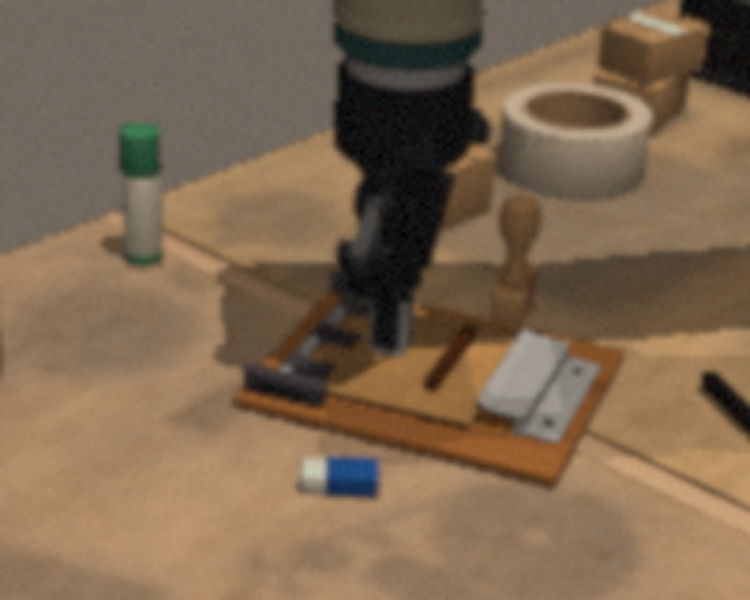

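```bash
python3 - <<'E'
from h import *
q=pickle.load(open('q.pkl','rb'));c,n=np.cos(q[2]),np.sin(q[2])
p=arm.get_image('side');pt=arm.get_image('top')
W=lambda x,y,z:np.array([q[0]+(c*x-n*y)/1000,q[1]+(n*x+c*y)/1000,z/1000])
S=lambda uv:((np.array(uv)-[200,120])*3.75).round(0)
for nm,X in [('rib -',(4,-35,25)),('rib +',(4,35,25)),('edge-',(34,-55,16)),('lip front -',(39,-45,25)),('lip f +',(39,45,25)),('hinge -',(-78,-55,16))]: print(nm,S(proj(p,W(*X))))
for l in ['rib_top','lip_edge','flap_edge','flap_hinge']:
  for k,z,P in((l,25 if l=='rib_top' else 16,p),(l,25 if l=='rib_top' else 16,pt)):
    r=arm.pinpoint(l,P)
    if r:
        X=atz(P,r[0]['uv'],z/1000);d=X[:2]-q[:2];D=dep(P,r[0]['uv']);print(l,r[0]['confidence'],np.round([1000*(c*d[0]+n*d[1]),1000*(-n*d[0]+c*d[1])],1),D)
E
```

```text
rib - [421. 378.]
rib + [462. 324.]
edge- [460. 422.]
lip front - [475. 401.]
lip f + [523. 329.]
hinge - [273. 376.]
rib_top 0.9 [ 0.1 -0.6] [0.45748631 0.04205604 0.01726328]
rib_top 0.6 [ 5.4 -0.1] [0.45417448 0.05714528 0.02427698]
lip_edge 0.94 [47.3 19.7] [0.40980572 0.06788403 0.02255284]
lip_edge 0.92 [45.7 -5.3] [0.38164133 0.08038423 0.36758824]
flap_edge 0.81 [44.2 -2.8] [0.42235843 0.08944917 0.02417546]
flap_edge 0.62 [42.9  2.7] [0.38073818 0.07447631 0.37119716]
flap_hinge 0.61 [-77.    2.8] [0.52806354 0.02852717 0.02070916]
flap_hinge 0.18 [ 2.2 -2.8] [0.45753178 0.05842684 0.01982661]
```

```bash

python3 -m creep '[{"delta_pos":[0,0,0.005],"twist":[0,0,0],"fingers":0},{"delta_pos":[0,0,0.01],"twist":[0,0,0],"fingers":0},{"delta_pos":[0,0,0.01],"twist":[0,0,0],"fingers":0}]'
python3 st.py
python3 -m creep '[{"delta_pos":[0.03,0,0],"twist":[0,0,0],"fingers":0},{"delta_pos":[0.06,0,0],"twist":[0,0,0],"fingers":0},{"delta_pos":[0.09,0,0],"twist":[0,0,0],"fingers":0},{"delta_pos":[0.12,0,0],"twist":[0,0,0],"fingers":0},{"delta_pos":[0.12,0,0],"twist":[0,0,0],"fingers":0}]'
python3 st.py
```

```text
time: 8.03
ee_pos: [0.4856, 0.0433, 0.0159]
tcp_rot: [0.214, 0.977, 0.0, -0.0]
wrist_force: [-1.1, 0.5, 3.2]
opening: -0.0003
t 8.03 board-frame TCP mm [-29.1  -0.7  15.9] F board [1.2 0.  3.2] toolx deg 155.31 toolz [-0.  0. -1.]
time: 8.45
ee_pos: [0.4743, 0.0486, 0.0158]
tcp_rot: [0.214, 0.977, 0.0, -0.0]
wrist_force: [-0.2, 0.3, 3.2]
opening: -0.0003
t 8.45 board-frame TCP mm [-16.5  -0.7  15.8] F board [ 0.3 -0.2  3.2] toolx deg 155.32 toolz [-0.  0. -1.]
```

```bash

python3 -m creep '[{"delta_pos":[0.02,0,0.005],"twist":[0,0,0],"fingers":0},{"delta_pos":[0.04,0,0.005],"twist":[0,0,0],"fingers":0},{"delta_pos":[0.06,0,0.005],"twist":[0,0,0],"fingers":0},{"delta_pos":[0.08,0,0.005],"twist":[0,0,0],"fingers":0},{"delta_pos":[0.08,0,0.005],"twist":[0,0,0],"fingers":0}]'
python3 st.py
python3 -m creep '[{"delta_pos":[0.02,0,0],"twist":[0,0,0],"fingers":0},{"delta_pos":[0.04,0,0],"twist":[0,0,0],"fingers":0},{"delta_pos":[0.06,0,0],"twist":[0,0,0],"fingers":0},{"delta_pos":[0.06,0,0],"twist":[0,0,0],"fingers":0}]'
python3 st.py
```

```text
time: 8.87
ee_pos: [0.4675, 0.0518, 0.0156]
tcp_rot: [0.214, 0.977, 0.0, 0.0]
wrist_force: [1.6, -0.4, 5.4]
opening: 0.0001
t 8.87 board-frame TCP mm [-9.1 -0.8 15.6] F board [-1.6 -0.3  5.4] toolx deg 155.31 toolz [ 0.001  0.    -1.   ]
time: 9.2
ee_pos: [0.462, 0.0543, 0.0156]
tcp_rot: [0.214, 0.977, 0.0, 0.0]
wrist_force: [1.0, -0.8, 6.4]
opening: 0.0001
t 9.2 board-frame TCP mm [-3.  -0.8 15.6] F board [-1.3  0.3  6.4] toolx deg 155.31 toolz [ 0.  0. -1.]
```

```bash
python3 - <<'E'
from h import *
p=arm.get_image('side');save(p,'side4')
a=cv2.imread('pics/side4.png')[120:280,200:400];cv2.imwrite('pics/side4c.png',cv2.resize(a,(750,600),interpolation=cv2.INTER_CUBIC))
E
```

```text
(no output)
```

View pics/side4c.png

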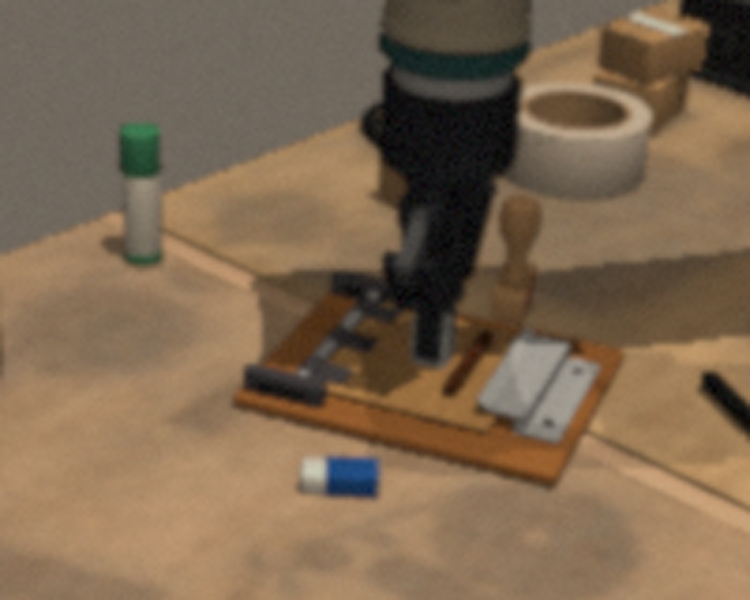

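The flap is flat and already sliding under the lip: the rib is at crop (467,362) and the edge corner at about (490,430). The board has not moved. I keep pushing.

```bash

python3 -m creep '[{"delta_pos":[0.02,0,0],"twist":[0,0,0],"fingers":0},{"delta_pos":[0.04,0,0],"twist":[0,0,0],"fingers":0},{"delta_pos":[0.06,0,0],"twist":[0,0,0],"fingers":0},{"delta_pos":[0.06,0,0],"twist":[0,0,0],"fingers":0}]'
python3 st.py
python3 -m creep '[{"delta_pos":[0.02,0,0],"twist":[0,0,0],"fingers":0},{"delta_pos":[0.04,0,0],"twist":[0,0,0],"fingers":0},{"delta_pos":[0.04,0,0],"twist":[0,0,0],"fingers":0}]'
python3 st.py
python3 -m creep '[{"delta_pos":[0.02,0,0],"twist":[0,0,0],"fingers":0},{"delta_pos":[0.04,0,0],"twist":[0,0,0],"fingers":0},{"delta_pos":[0.04,0,0],"twist":[0,0,0],"fingers":0}]'
python3 st.py
python3 - <<'E'
from h import *
p=arm.get_image('side');save(p,'side5')
a=cv2.imread('pics/side5.png')[120:280,200:400];cv2.imwrite('pics/side5c.png',cv2.resize(a,(750,600),interpolation=cv2.INTER_CUBIC))
E
```

```text
time: 9.58
ee_pos: [0.4566, 0.0568, 0.0156]
tcp_rot: [0.214, 0.977, 0.0, 0.0]
wrist_force: [2.3, -0.7, 5.8]
opening: 0.0003
t 9.58 board-frame TCP mm [ 3.  -0.8 15.6] F board [-2.4 -0.3  5.8] toolx deg 155.31 toolz [ 0.001  0.    -1.   ]
time: 9.83
ee_pos: [0.453, 0.0585, 0.0156]
tcp_rot: [0.214, 0.977, 0.0, 0.0]
wrist_force: [1.9, -0.6, 5.8]
opening: 0.0001
t 9.83 board-frame TCP mm [ 6.9 -0.8 15.6] F board [-2.  -0.3  5.8] toolx deg 155.31 toolz [ 0.001  0.    -1.   ]
time: 10.08
ee_pos: [0.4497, 0.06, 0.0156]
tcp_rot: [0.214, 0.977, 0.0, 0.001]
wrist_force: [4.3, -1.2, 4.1]
opening: -0.0
t 10.08 board-frame TCP mm [10.6 -0.8 15.6] F board [-4.4 -0.7  4.1] toolx deg 155.31 toolz [ 0.002 -0.    -1.   ]
```

View pics/side5c.png

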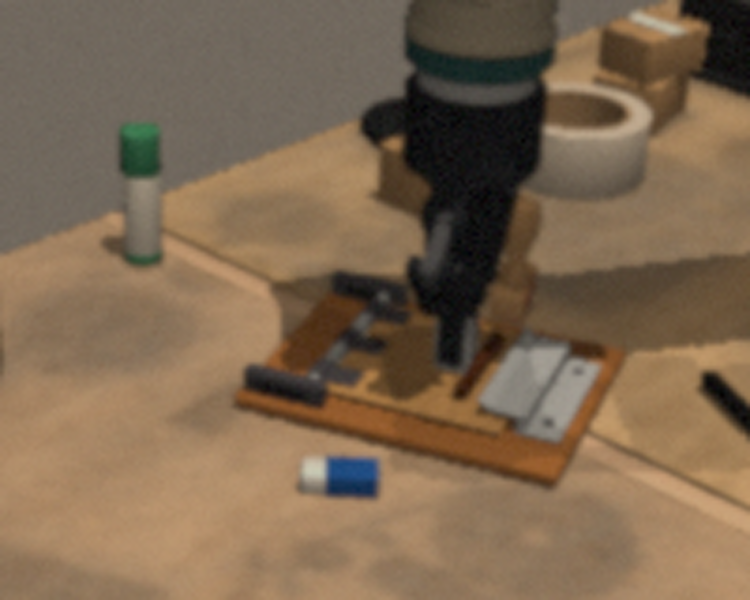

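```bash

python3 -m creep '[{"delta_pos":[0.02,0,0],"twist":[0,0,0],"fingers":0},{"delta_pos":[0.03,0,0],"twist":[0,0,0],"fingers":0},{"delta_pos":[0.03,0,0],"twist":[0,0,0],"fingers":0}]'
python3 st.py
python3 -m creep '[{"delta_pos":[0.02,0,0],"twist":[0,0,0],"fingers":0},{"delta_pos":[0.03,0,0],"twist":[0,0,0],"fingers":0},{"delta_pos":[0.03,0,0],"twist":[0,0,0],"fingers":0}]'
python3 st.py
```

```text
time: 10.38
ee_pos: [0.4472, 0.0611, 0.0157]
tcp_rot: [0.214, 0.977, 0.0, 0.001]
wrist_force: [6.1, -2.8, 3.8]
opening: 0.0002
t 10.38 board-frame TCP mm [13.2 -0.8 15.7] F board [-6.8  0.   3.8] toolx deg 155.3 toolz [ 0.002 -0.    -1.   ]
time: 10.63
ee_pos: [0.4445, 0.0623, 0.0156]
tcp_rot: [0.214, 0.977, 0.0, 0.001]
wrist_force: [6.8, -3.4, 3.7]
opening: -0.0004
t 10.63 board-frame TCP mm [16.2 -0.7 15.6] F board [-7.6  0.2  3.7] toolx deg 155.3 toolz [ 0.002 -0.    -1.   ]
```

```bash
python3 - <<'E'
from h import *
p=arm.get_image('side');save(p,'side6')
a=cv2.imread('pics/side6.png')[120:280,200:400];cv2.imwrite('pics/side6c.png',cv2.resize(a,(750,600),interpolation=cv2.INTER_CUBIC))
E
```

```text
(no output)
```

View pics/side6c.png

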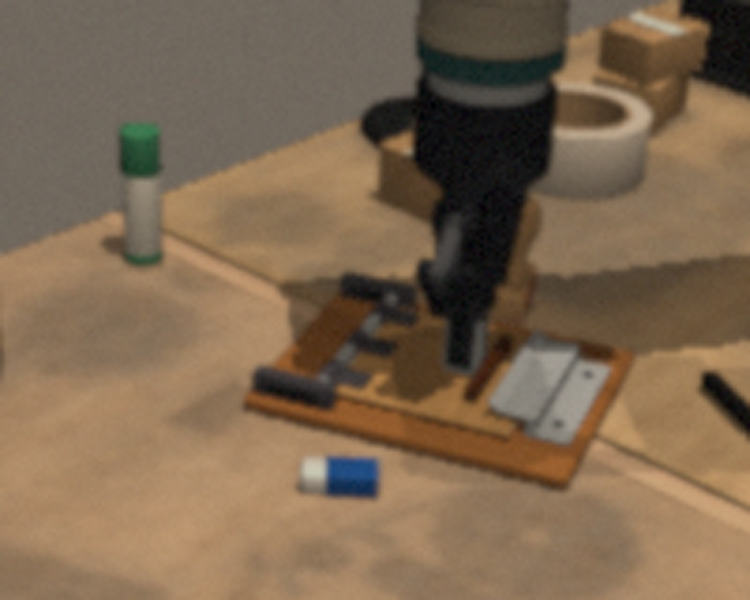

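The board has slid about 6 mm and the rib-to-lip gap no longer shrinks, so the hinge is at its stop. I release upward with a slight back-off.

```bash

python3 -m creep '[{"delta_pos":[-0.005,0,-0.01],"twist":[0,0,0],"fingers":0},{"delta_pos":[-0.015,0,-0.02],"twist":[0,0,0],"fingers":0},{"delta_pos":[-0.03,0,-0.04],"twist":[0,0,0],"fingers":0},{"delta_pos":[-0.06,0,-0.1],"twist":[0,0,0],"fingers":0},{"delta_pos":[-0.06,0,-0.3],"twist":[0,0,0],"fingers":0},{"delta_pos":[-0.06,0,-0.6],"twist":[0,0,0],"fingers":0},{"delta_pos":[-0.06,0,-0.95],"twist":[0,0,0],"fingers":0},{"delta_pos":[-0.06,0,-0.95],"twist":[0,0,0],"fingers":0}]'
python3 st.py
python3 -m creep '[{"delta_pos":[-0.4,0,-0.4],"twist":[0,0,0],"fingers":0},{"delta_pos":[-0.7,0,-0.8],"twist":[0,0,0],"fingers":0},{"delta_pos":[-1,0,-0.8],"twist":[0,0,0],"fingers":0},{"delta_pos":[-1,0,-0.8],"twist":[0,0,0],"fingers":0}]'
python3 - <<'E'
from h import *
for n in('side','top','wrist'):
    p=arm.get_image(n);save(p,n+'7')
    for l in('flap_edge','lip_edge','rib_top','flap_hinge','slip_board'):
        r=arm.pinpoint(l,p)
        if r: print(n,l,np.round(r[0]['uv'],1),round(r[0]['confidence'],2),atz(p,r[0]['uv'],{'rib_top':.025,'slip_board':0}.get(l,.017)).round(4))
a=cv2.imread('pics/side7.png')[120:280,200:400];cv2.imwrite('pics/side7c.png',cv2.resize(a,(750,600),interpolation=cv2.INTER_CUBIC))
a=cv2.imread('pics/top7.png')[170:290,230:390];cv2.imwrite('pics/top7c.png',cv2.resize(a,(800,600),interpolation=cv2.INTER_CUBIC))
E
```

```text
time: 11.35
ee_pos: [0.4521, 0.0603, 0.1169]
tcp_rot: [0.214, 0.977, 0.001, 0.004]
wrist_force: [1.3, -0.2, 0.2]
opening: 0.0001
t 11.35 board-frame TCP mm [  8.5  -2.  116.9] F board [-1.3 -0.4  0.2] toolx deg 155.31 toolz [ 0.009  0.001 -1.   ]
time: 11.68
ee_pos: [0.5442, 0.0162, 0.1933]
tcp_rot: [0.215, 0.977, 0.0, 0.003]
wrist_force: [0.6, 0.2, -0.1]
opening: -0.0001
side lip_edge [340.2 219.8] 0.91 [0.408  0.0694 0.017 ]
side rib_top [329.3 210. ] 0.92 [0.4289 0.0413 0.025 ]
side flap_hinge [295.5 207.6] 0.96 [0.5016 0.0178 0.017 ]
side slip_board [318.8 222.9] 0.95 [0.4517 0.055  0.    ]
top flap_edge [284.  254.2] 0.53 [0.4069 0.086  0.017 ]
top lip_edge [286.6 251.8] 0.67 [0.4135 0.079  0.017 ]
top slip_board [295.1 237.9] 0.94 [0.4542 0.0557 0.    ]
wrist lip_edge [270.5  35.8] 0.66 [0.4115 0.0768 0.017 ]
wrist flap_hinge [272. 147.] 0.87 [0.502  0.0367 0.017 ]
wrist slip_board [275.   88.4] 0.71 [0.4534 0.0622 0.    ]
```

View pics/side7c.png

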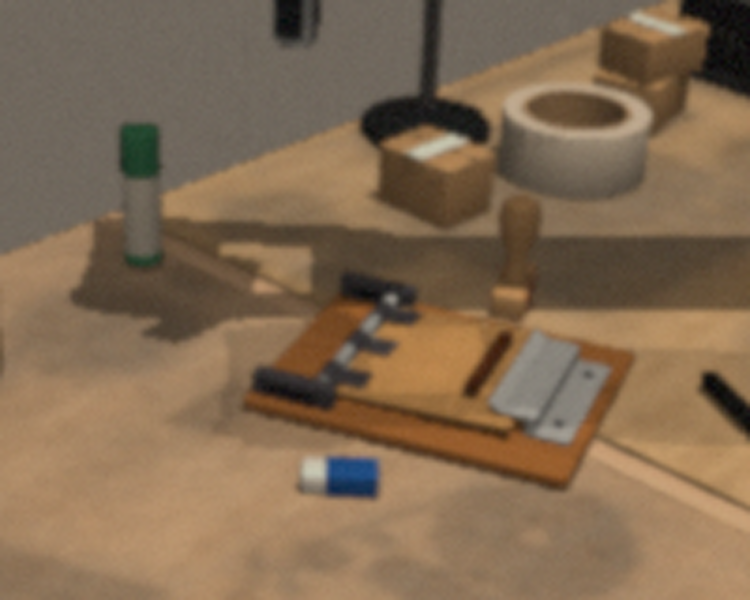

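View pics/top7c.png

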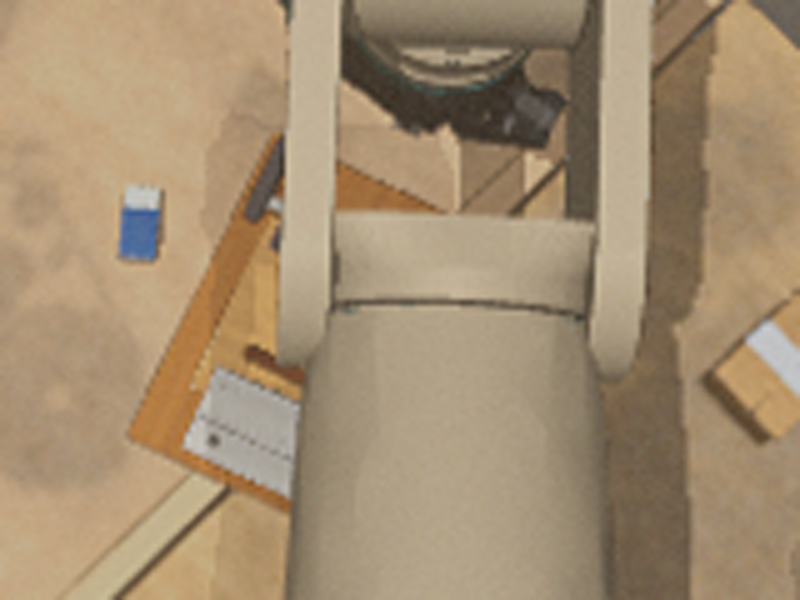

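View pics/wrist7.png

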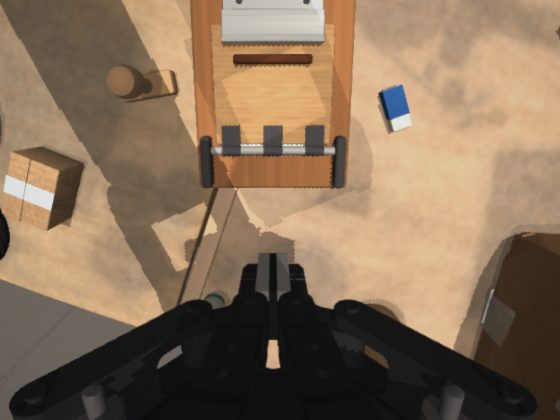

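The flap stays flat under the lip in all the views. I check the hinge travel in the wrist picture.

```bash
python3 - <<'E'
from h import *
q=pickle.load(open('q.pkl','rb'));c,n=np.cos(q[2]),np.sin(q[2])
p=arm.get_image('wrist')
B=lambda uv,z:(lambda d:np.round([1000*(c*d[0]+n*d[1]),1000*(-n*d[0]+c*d[1])],1))(atz(p,uv,z)[:2]-q[:2])
for l,uv,z in [('rear edge',(272,187),.010),('hinge',(272,149),.016),('rib rear face',(272,64),.0245),('rib front',(272,54),.025),('lip front',(272,44),.024)]: print(l,B(uv,z),dep(p,uv))
print(arm.read_state()['time'])
E
```

```text
rear edge [-88.2  -1.3] [0.54038102 0.01887445 0.00635148]
hinge [-49.1  -1.4] [0.50369856 0.03580948 0.02058437]
rib rear face [26.9 -1.4] [0.43439382 0.06773273 0.0189612 ]
rib front [35.2 -1.4] [0.42774327 0.07081368 0.02637245]
lip front [43.7 -1.5] [0.41897422 0.07483469 0.01875822]
12.6333
```

```bash
python3 -c "
from plant import arm
print(arm.finish_job())"
```

```text
the job is handed in; nothing more can be done
None
```

The packing-slip board is closed, and I handed the job in at about 12.6 s of the 38 s allowed; no verdict is reported. I folded the flap over with the shut fingertips, pressed it flat with a few newtons, and pushed the rib until the hinge reached its stop. Then I backed off, lifted clear and moved the arm away.

- **Flap:** with the arm clear, the side and wrist pictures show it lying flat, its free edge under the lip, staying shut by itself.
- **Hinge travel:** the wrist picture gives about 22 mm from the hinge line and about 20 mm from the rib, a disagreement within picture accuracy. Both are above the 17 mm needed.
- **Board:** it slid about 6–7 mm toward the lip at the end of the push and lies flat.
- **Forces:** the highest wrist reading I took was about 8 N; forces were only read between moves.
- **Bystanders:** the eraser, stamp, box and glue stick look unmoved in the side picture. I did not check the tape measure again, but the arm never came down near it.
- **Point detector:** in the last pictures it placed the flap edge with confidence only in the top view (0.53), where the arm hid much of the board. I relied on the hinge and rib measurements for how far the edge is tucked in.

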